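# Pry open a printer's top cover

## Task

Pick up the thin-bladed pry tool from the rubber mat, push its blade into the notch in the front of the small printer and lever the top cover up with it until the cover stands open by itself at 35 degrees or more. Touch the cover only with the tool, never with the gripper. Then lay the pry tool down flat on the mat again with its handle on the mat, let go, and leave everything else where it is.

Things in the scene. Friction and masses are not known exactly. Their poses are not given: they have to be found in the camera images.
- pry: Pry tool, loose, lying on the mat. Wooden handle 110 long (x) x 18 wide (y) x 24 high (z), brass ferrule at its front, with a flat steel blade 75 long past the handle, 22 wide, 2.5 thick, at half the handle's height. Origin: centre of the underside of the handle. x points along the tool to the blade's tip, z up as it lies. 60 to 120 g, centre of mass about 12 mm ahead of the origin.
- pry_grip (a point): Point on the tool's axis, 10 mm ahead of the handle's middle, near the centre of mass, 12 mm over the underside: the place to grip (18 mm across y).
- pry_tip (a point): Middle of the blade's front edge (blade mid-thickness), 120 mm ahead of pry_grip along the tool's x.
- mat: Black rubber mat fixed on the table, 260 x 260, 3 thick. Origin: centre of its underside (table height); x, y along its edges. The pry tool and a screwdriver lie on it about 120 mm apart, side by side, either way round, blades away from the robot.
- printer: Small desktop printer, does not move; white body 200 deep (x) x 280 wide (y) x 80 high. Origin: centre of its underside, on the table; its front looks along its own -x, towards the robot.
- notch (a point): Centre of the mouth of the pry notch, in the printer's front wall just under the middle of the cover's front edge: an opening 70 wide (y) and 12 high (from 62 to 74 over the table) through the 5 mm front wall; behind it a hollow, free for at least 60 mm at the level of the notch. Axes as the printer's.
- cover (a joint): Opening angle of the grey cover, rad: 0 shut (flush with the body), grows as its front edge rises, stop at 1.3. Starts within 0.02 of shut. The hinge is stiff (about 0.2 N m): the cover stays at whatever angle it is left; raising the front edge takes about 2 to 2.5 N.
- cover_lip (a point): Middle of the lower front edge of the cover, 74 over the table when shut, 3 mm ahead of the front wall's face; moves with the cover. Cover: flat plate 143 (from hinge to front edge) x 236 wide x 6 thick; a thin white rib 70 long on top, along the middle of its front edge, marks the notch beneath.
- cover_hinge (a point): Middle of the cover's hinge line, 143 mm behind cover_lip, 74 over the table; the line runs along the printer's y.
- screwdriver: Bystander on the mat: screwdriver, grey handle 90 x 22 x 22, round steel shank 85 long; origin under the middle of its handle, x to its tip.
- tape: Bystander: roll of paper tape lying flat, 90 across, 20 high; origin centre of underside.
- cartridge: Bystander: black ink cartridge, 75 x 35 x 50 high; origin centre of underside.
- cleaner: Bystander: bottle 52 across, 140 high; origin centre of underside.
- screw_tray: Bystander: steel tray 100 x 75 x 22; origin centre of underside.
- toner: Bystander: black toner cartridge 270 x 85 x 63 high; origin centre of underside.
There are look-alikes about, which are no part of the job. What is shaped like the pry but pink is not meant.

How it is judged:
On the way:
1. the pry tool bears on the cover and has raised it by more than 0.15 rad (value of joint cover above 0.15 rad and contact force between pry and cover above 0.3 N), for 0.1 s.
At the end, for the whole second after the job is handed in: The cover stands still at more than 0.61 rad (35 degrees); the pry tool lies at rest on the mat: its grip point over the mat (within 130 mm of the mat's centre along each edge) and less than 22 mm above the table (value of joint cover above 0.61 rad and velocity of joint cover between -0.05 and 0.05 rad/s and x of pry_grip in the frame of mat between -0.13 and 0.13 m and y of pry_grip in the frame of mat between -0.13 and 0.13 m and z of pry_grip in the frame of mat below 0.022 m and linear speed of pry below 0.02 m/s); the robot touches nothing.
It fails at once if the gripper or arm touches the cover (contact force between any of the fingers, the arm and cover above 1 N).
It fails at once if a bystander is moved by more than 30 mm (distance of any of screwdriver, tape, cartridge, cleaner, screw_tray, toner from where it was at the start of the episode above 0.03 m).
It also fails if it takes over 54 s, if anything falls off the work surface, if the arm or the gripper's body presses on something with over 40 N, if the wrist force passes 120 N, or if a joint passes its speed limit or range.

## Robot

A 7-joint arm with a two-finger parallel gripper is mounted at the origin on the work surface. World frame = base frame: x ahead of the robot, y to its left, z up, the work surface at z = 0. Lengths are in m, angles in rad, forces in N, time in s.
With the tool pointing down it reaches from about 0.4 to 0.85 m from the base axis. Payload 10.4 kg.
Tool frame: the origin (TCP) lies at the very end of the fingers, on their centre line; the grasp point (between the pads) lies 19 mm behind it; z points along the fingers, y is the line along which they close (so a half turn about z gives the same grasp; the last joint's range is limited). The gripper opens to 87 mm and grips with 3 to 60 N. Pads are 19 mm wide; open, the fingers measure 117 mm over their backs; the gripper's body (75 mm by 190 mm) begins 51 mm behind the grasp point.
Start: joints at [-1.263, 0.332, -0.065, 1.46, 0.022, 1.35, -0.088], TCP at [0.203, 0.591, 0.223] pointing down, gripper open.
Joint ranges: [-2.6, 2.6], [-0.5, 2.12], [-1.47, 1.34], [0.16, 2.42], [-1.27, 4.41], [0.06, 2.06], [-2.6, 2.6]. Speed limits (rad/s): [2.22, 2.22, 2.79, 2.79, 3.14, 3.14, 3.14].

## Interface

Orientations are given as a unit quaternion [x, y, z, w].
In Python, from bench import * gives the robot as it stands.
- The arm moves only by the tool carry_out, never from a script. Its argument "deltas" is a list of rows, each an object with "hand": the finger opening in mm, from 0 to 87; "dp": the shift along the tool's x, y, z each as a share of 250 mm, from -1 to 1, a list of three; "spin": the turn about the tool's z as a share of pi rad, from -1 to 1. In form: [{"hand": hand, "dp": [dx, dy, dz], "spin": spin}, ...]. A call has 1 to 20 rows; each row is the pose to reach, as a shift and turn from the pose commanded when the call began, along the tool's axes at that moment, turning the shorter way round; what a row does not reach only later rows make up. A row lasts 1/10 s, in which the tool goes at most 50 mm and 8.59 degrees, less where a joint would pass 70% of its speed; a pose out of reach is approached as far as the arm can. A call with a number of a shift or a turn outside -1 to 1 is refused whole. A call with a gripper value outside its range is refused whole. The fingers move at their own pace and stop on an object; "force" is the grip in N (left out, the last holds). Time passes only in rows, so rows that repeat a pose let the fingers close. It gives the time, the measured TCP pose, the force, the opening and the grip force at its end, in the units of the state.
- read_state(): the state, without advancing time (a new reading comes with each control period).
- camera(name): name is "scene" or "top"; returns the picture (420x560x3 uint8, red, green, blue); there is no depth.
- get_calibration(name): a dict with "fx", "fy", "cx", "cy" (pixels), "k1" (the pictures are not rectified: a ray, as slopes to the right and down, at radius r is drawn at 1 + k1 r^2 times it, then the intrinsics apply), "R" (3x3) and "t" (3): a world point X has camera coordinates R X + t. Camera axes: x right, y down, z forward; pixel columns grow to the right and rows downward; lengths in m; the calibration is good to about 2 mm. A picture is of the moment at which its call begins. get_calibration takes no time and is no camera call.
- close_job(): hands the job in; it is judged then, once.
The state is a dict: "time": time; "joint_positions": joint angles; "joint_vel": joint speeds; "joint_torque": joint torques, N m; "ee_pos": TCP position; "eef_rot": TCP orientation; "ft_force": force on the tool from outside, world axes, zero at the start; "torque": the same for the moment, N m; "width": finger opening in m; "grip_force": force on a finger pad.
Only numpy, scipy, OpenCV 4.12 (cv2) and the standard library are available. Lean on these libraries where they do the work, as an engineer would, in place of code of your own. Each camera call takes 0.05 s, during which the arm holds its last target. There are 200 camera calls.

## Working session

There is one attempt and no reset: what is moved stays moved. The work goes in short steps, Python scripts to look and compute and a tool call to move; the robot and the scene stay as the last step left them, time stands still between calls to the robot, and variables do not carry over. Pictures are saved under pics/ and viewed, at most 10 in all, crops included, and the job is handed in when it is done.

Besides the shell and the picture viewer there is one more tool, called after ">>>" by a JSON object that holds its "api" and its "payload". carry_out: Moves the arm, as the interface text tells. Its arguments: {"type":"object","properties":{"deltas":{"type":"array","items":{"type":"object","properties":{"hand":{"type":"number"},"dp":{"type":"array","items":{"type":"number","minimum":-1,"maximum":1}},"spin":{"type":"number","minimum":-1,"maximum":1}}}},"force":{"type":"number"}},"required":["deltas"]}

```bash
mkdir -p pics; ls
python3 - <<'E'
from bench import *
import cv2
for n in("scene","top"):
    cv2.imwrite(f"pics/{n}0.png",camera(n)[:,:,::-1])
    print(n,get_calibration(n))
s=read_state();print({k:s[k] for k in("time","ee_pos","eef_rot","ft_force","width")})
E
```

```text
pics
scene {'fx': 538.2382030297437, 'fy': 538.2382030297437, 'cx': 275.71314545636585, 'cy': 209.84858677762716, 'k1': -0.011908742948564482, 'R': array([[ 0.27906029,  0.960187  , -0.01289452],
       [ 0.68732833, -0.20910037, -0.69559816],
       [-0.67060057,  0.18525106, -0.71831534]]), 't': array([-0.24630133, -0.25901534,  1.89585703])}
top {'fx': 404.10402428937283, 'fy': 404.10402428937283, 'cx': 276.36120572072946, 'cy': 212.01721800140953, 'k1': 0.017849434258882857, 'R': array([[-0.02953925, -0.99956242,  0.00154868],
       [-0.99599793,  0.02930308, -0.08443613],
       [ 0.0843538 , -0.00403667, -0.99642769]]), 't': array([0.12823062, 0.48721721, 1.11877135])}
{'time': 0.1, 'ee_pos': array([0.2029004 , 0.59079069, 0.22186695]), 'eef_rot': array([ 1.64646364e-01,  9.86352465e-01, -6.20459767e-04, -7.10452418e-05]), 'ft_force': array([-1.02440422, -0.20397974, -0.37718882]), 'width': 0.08666612369280652}
```

View pics/scene0.png

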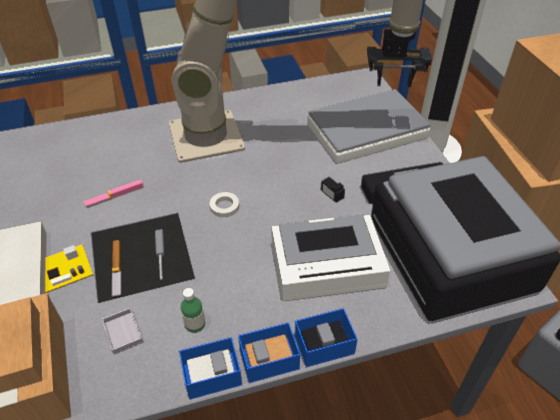

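View pics/top0.png

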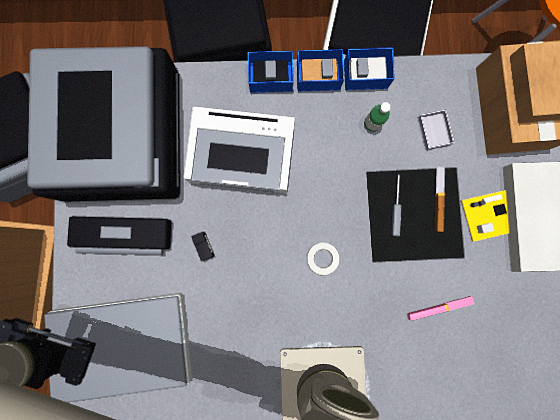

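Top view: the mat is at (415,215). On it are the orange-handled flat-bladed tool at (440,200), which fits the pry, and a grey round-shank screwdriver at (397,205). The pink look-alike at (440,308) is off the mat, so it is excluded. The white printer with the grey cover is at (240,150); the big black one is at (105,120). I'll enlarge both views to confirm this and pick points.

Run:
```python
import cv2,numpy as np
t=cv2.imread("pics/top0.png");s=cv2.imread("pics/scene0.png")
def c(im,x,y,w,h,f): return cv2.resize(im[y:y+h,x:x+w],None,fx=f,fy=f,interpolation=cv2.INTER_CUBIC)
A=c(t,360,160,110,110,4)[:300*2,:400]   # top mat origin (360,160)
a=np.zeros((600,800,3),np.uint8)
def put(im,x,y): h,w=im.shape[:2]; a[y:y+h,x:x+w]=im[:600-y,:800-x]
put(c(t,370,160,100,75,4),0,0)      # x4 origin (370,160)
put(c(t,180,100,120,100,3.3333),400,0) # x3.333 origin (180,100)
put(c(s,90,220,100,75,4),0,300)     # x4 origin (90,220)
put(c(s,268,210,120,90,3.3333),400,300)
cv2.imwrite("pics/c1.png",a)
```

```text
(no output)
```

View pics/c1.png

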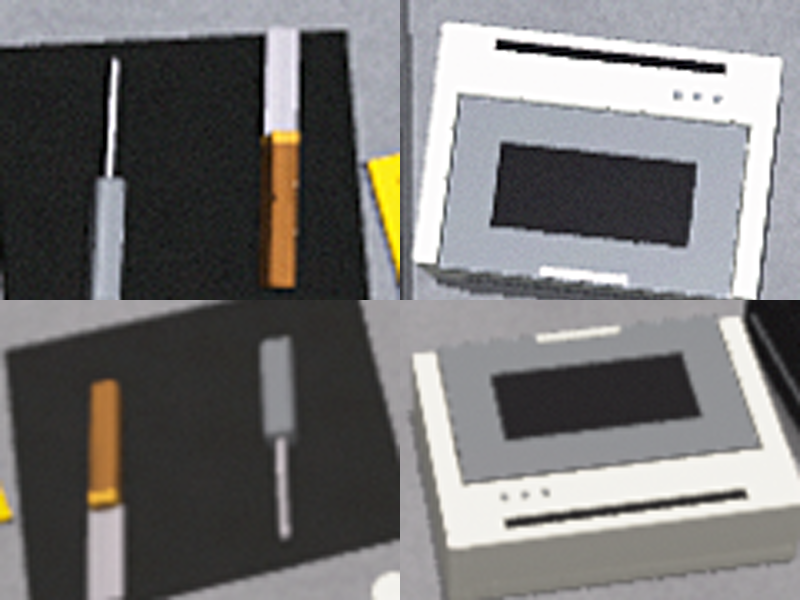

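Confirmed in the crop: the pry is the tool with the wooden handle, brass ferrule and flat 22 mm blade, at top (440,167)–(440,232) and scene (116,240)–(116,294). The tool with the grey handle is the screwdriver. The printer's rib is at top (355..,182), visible in both views. Next I'll fit poses to corner picks from both views.

```bash
cat > geo.py <<'E'
import numpy as np
from scipy.optimize import least_squares
from bench import get_calibration
C={n:get_calibration(n) for n in("scene","top")}
def proj(n,X):
    c=C[n];p=np.atleast_2d(X)@c["R"].T+c["t"];q=p[:,:2]/p[:,2:]
    q=q*(1+c["k1"]*(q**2).sum(1,keepdims=True))
    return q*[c["fx"],c["fy"]]+[c["cx"],c["cy"]]
def world(v,P):
    P=np.atleast_2d(P);x,y,z,a=v;c,s=np.cos(a),np.sin(a)
    return np.c_[x+c*P[:,0]-s*P[:,1],y+s*P[:,0]+c*P[:,1],z+P[:,2]]
def fit(picks,v0):   # picks: (cam,local mm xyz,pixel)
    f=lambda v:np.concatenate([proj(n,world(v,np.array(l)/1e3))[0]-p for n,l,p in picks])
    r=least_squares(f,v0,loss="soft_l1",x_scale=[.01,.01,.01,.02]);return r.x,f(r.x).reshape(-1,2)
E
python3 - <<'E'
from geo import *
import cv2
s=cv2.imread("pics/scene0.png").astype(int)
print("sc tip", s[286:299,114:118].mean((1,2)).round(), "rows",[s[r,107:125].mean(1).round().tolist() for r in(285,290)])
T=lambda x,y:(x/4+370-.375,y/4+160-.375); S=lambda x,y:(x/4+90-.375,(y-300)/4+220-.375)
pk=[("top",(130,11,13.2),T(267,28)),("top",(130,-11,13.2),T(300,28)),("top",(-55,9,24),T(268,287)),("top",(-55,-9,24),T(295,288)),
("scene",(-55,-9,24),S(92,382)),("scene",(-55,9,24),S(117,380)),("scene",(55,0,13.),S(106,505))]
v,r=fit(pk,[.55,-.35,0.003,0]);print("pry",v.round(4),r.round(1).tolist()); print("tip pred scene",proj("scene",world(v,[[.13,.0,.0132]])))
T=lambda x,y:((x-400)*.3+180-.35,y*.3+100-.35); S=lambda x,y:((x-400)*.3+268-.35,(y-300)*.3+210-.35)
pk=[("top",(100,140,80),T(445,22)),("top",(100,-140,80),T(781,58)),("top",(-100,140,80),T(415,262)),("top",(40,118,80),T(458,94)),("top",(40,-118,80),T(750,125)),("top",(-103,118,80),T(438,268)),("top",(-103,-118,80),T(735,298)),
("top",(-103,35,81),T(540,276)),("top",(-103,-35,81),T(628,285)),
("scene",(-100,-140,80),S(414,352)),("scene",(100,-140,80),S(450,549)),("scene",(-100,140,80),S(740,318)),("scene",(40,-118,80),S(463,483)),("scene",(40,118,80),S(762,446)),("scene",(-103,-118,80),S(440,347)),("scene",(-103,-35,82),S(538,340)),("scene",(-103,35,82),S(620,329))]
v,r=fit(pk,[.65,.2,0,0]);print("printer",v.round(4));print(r.round(1).tolist())
print("notch",world(v,[[-.1,0,.068]]),"lip",world(v,[[-.103,0,.074]]))
E
```

```text
sc tip [190. 190. 190. 190. 190. 190. 190. 190. 180. 116.  49.  38.  96.] rows [[45.0, 45.0, 44.0, 44.0, 77.0, 156.0, 190.0, 190.0, 187.0, 191.0, 193.0, 193.0, 194.0, 147.0, 72.0, 39.0, 42.0, 42.0], [46.0, 46.0, 43.0, 46.0, 80.0, 156.0, 189.0, 190.0, 187.0, 191.0, 191.0, 192.0, 193.0, 147.0, 73.0, 43.0, 44.0, 45.0]]
pry [ 0.4775 -0.3453  0.0027 -0.0931] [[0.2, -0.1], [-0.3, 0.3], [0.1, -0.2], [-0.1, -0.0], [-0.1, -0.3], [0.0, -0.7], [-0.1, 1.1]]
tip pred scene [[115.60640494 294.31759842]]
printer [ 0.6658  0.2102 -0.0023 -0.1382]
[[-0.9, -0.6], [0.2, -0.4], [-1.1, -0.6], [0.5, 0.1], [-0.8, 0.1], [-0.1, -0.4], [-2.0, 0.1], [-0.1, 0.5], [-0.6, 0.6], [-0.7, 1.0], [-0.5, 0.1], [0.0, -0.3], [0.5, 0.2], [-0.7, 0.4], [-0.8, 0.8], [-0.7, -1.0], [-0.7, -0.6]]
notch [[0.56675581 0.22392563 0.06570129]] lip [[0.5637844  0.22433883 0.07170129]]
```

```bash
cat > go.py <<'E'
import numpy as np,sys
from bench import read_state
from scipy.spatial.transform import Rotation as Ro
def go(target,yaw):  # yaw of tool -x axis in world = pry heading
    s=read_state();R=Ro.from_quat(s["eef_rot"]).as_matrix()
    h=np.arctan2(-R[1,0],-R[0,0]);d=(h-yaw+np.pi)%(2*np.pi)-np.pi
    print("t",round(s["time"],2),"pos",s["ee_pos"].round(4),"heading",round(h,4),"F",s["ft_force"].round(1),"w",round(s["width"],4),"grip",s["grip_force"])
    print("dp",(R.T@(np.array(target)-s["ee_pos"])/.25).round(4),"spin",round(d/np.pi,4))
E
python3 -c "
from go import *
go([.42,.40,.25],-.0931)"
```

```text
t 0.1 pos [0.2029 0.5908 0.2219] heading -0.3308 F [-1.  -0.2 -0.4] w 0.0867 grip 0.0
dp [-1.0692 -0.4399 -0.1119] spin -0.0757
```

>>> {"api": "carry_out", "payload": {"deltas": [{"hand": 60,"dp": [-0.2,-0.09,-0.1],"spin": -0.03},{"hand": 60,"dp": [-0.4,-0.18,-0.1],"spin": -0.0757},{"hand": 60,"dp": [-0.6,-0.27,-0.1],"spin": -0.0757},{"hand": 60,"dp": [-0.8,-0.36,-0.1],"spin": -0.0757},{"hand": 60,"dp": [-0.98,-0.45,-0.1],"spin": -0.0757},{"hand": 60,"dp": [-0.98,-0.45,-0.1],"spin": -0.0757},{"hand": 60,"dp": [-0.98,-0.45,-0.1],"spin": -0.0757}]}}

```text
time: 0.8
ee_pos: [0.4018, 0.4012, 0.2474]
eef_rot: [0.05, 0.999, -0.001, 0.001]
ft_force: [-0.8, -0.0, -0.6]
width: 0.0604
grip_force: 0.0
```

```bash
python3 -c "
from go import *
go([.46,.20,.25],-.0931)"
```

```text
t 0.8 pos [0.4018 0.4012 0.2474] heading -0.1002 F [-0.8 -0.  -0.6] w 0.0604 grip 0.0
dp [-0.3123 -0.7775 -0.009 ] spin -0.0023
```

>>> {"api": "carry_out", "payload": {"deltas": [{"hand": 60,"dp": [-0.21,-0.2,0],"spin": 0},{"hand": 60,"dp": [-0.21,-0.4,0],"spin": 0},{"hand": 60,"dp": [-0.21,-0.6,0],"spin": 0},{"hand": 60,"dp": [-0.21,-0.8,0],"spin": 0},{"hand": 60,"dp": [-0.21,-0.98,0],"spin": 0}]}}

```text
time: 1.3
ee_pos: [0.4279, 0.1673, 0.2472]
eef_rot: [0.046, 0.999, 0.0, -0.0]
ft_force: [1.1, -0.6, 1.0]
width: 0.06
grip_force: 0.0
```

>>> {"api": "carry_out", "payload": {"deltas": [{"hand": 60,"dp": [-0.21,-0.2,0],"spin": 0},{"hand": 60,"dp": [-0.21,-0.4,0],"spin": 0},{"hand": 60,"dp": [-0.21,-0.6,0],"spin": 0},{"hand": 60,"dp": [-0.21,-0.8,0],"spin": 0},{"hand": 60,"dp": [-0.21,-0.98,0],"spin": 0}]}}

```text
time: 1.8
ee_pos: [0.4589, -0.0693, 0.2474]
eef_rot: [0.046, 0.999, 0.0, -0.0]
ft_force: [1.8, 0.8, -0.5]
width: 0.0601
grip_force: 0.0
```

>>> {"api": "carry_out", "payload": {"deltas": [{"hand": 60,"dp": [-0.21,-0.2,0],"spin": 0},{"hand": 60,"dp": [-0.21,-0.4,0],"spin": 0},{"hand": 60,"dp": [-0.21,-0.6,0],"spin": 0},{"hand": 60,"dp": [-0.21,-0.8,0],"spin": 0},{"hand": 60,"dp": [-0.21,-0.94,0],"spin": 0},{"hand": 60,"dp": [-0.21,-0.94,0],"spin": 0},{"hand": 60,"dp": [-0.21,-0.94,0],"spin": 0}]}}

```text
time: 2.5
ee_pos: [0.4896, -0.3076, 0.2469]
eef_rot: [0.047, 0.999, 0.0, -0.001]
ft_force: [1.1, -0.0, -0.9]
width: 0.06
grip_force: 0.0
```

```bash
python3 -c "
from go import *
go([.4875,-.3462,.007],-.0931)"
```

```text
t 2.5 pos [ 0.4896 -0.3076  0.2469] heading -0.0948 F [ 1.1 -0.  -0.9] w 0.06 grip 0.0
dp [-0.0074 -0.1543  0.9597] spin -0.0006
```

>>> {"api": "carry_out", "payload": {"deltas": [{"hand": 50,"dp": [-0.007,-0.154,0.2],"spin": 0},{"hand": 50,"dp": [-0.007,-0.154,0.4],"spin": 0},{"hand": 50,"dp": [-0.007,-0.154,0.6],"spin": 0},{"hand": 50,"dp": [-0.007,-0.154,0.75],"spin": 0},{"hand": 50,"dp": [-0.007,-0.154,0.8],"spin": 0},{"hand": 50,"dp": [-0.007,-0.154,0.8],"spin": 0}]}}

```text
time: 3.1
ee_pos: [0.4881, -0.3435, 0.0464]
eef_rot: [0.045, 0.999, 0.001, -0.001]
ft_force: [-0.6, 0.4, 0.5]
width: 0.0498
grip_force: 0.0
```

Run:
```python
from go import *
go([.4875,-.3462,.006],-.0931)
from bench import camera
import cv2,numpy as np
t=camera("top");s=camera("scene")
c=lambda im,x,y,w,h,f: cv2.resize(im[y:y+h,x:x+w,::-1],None,fx=f,fy=f,interpolation=cv2.INTER_CUBIC)
cv2.imwrite("pics/g1.png",np.hstack([c(t,370,150,100,120,4),c(s,70,180,100,120,4)]))
```

```text
t 3.1 pos [ 0.4881 -0.3435  0.0464] heading -0.0907 F [-0.6  0.4  0.5] w 0.0498 grip 0.0
dp [ 0.0009 -0.0114  0.1616] spin 0.0008
```

View pics/g1.png

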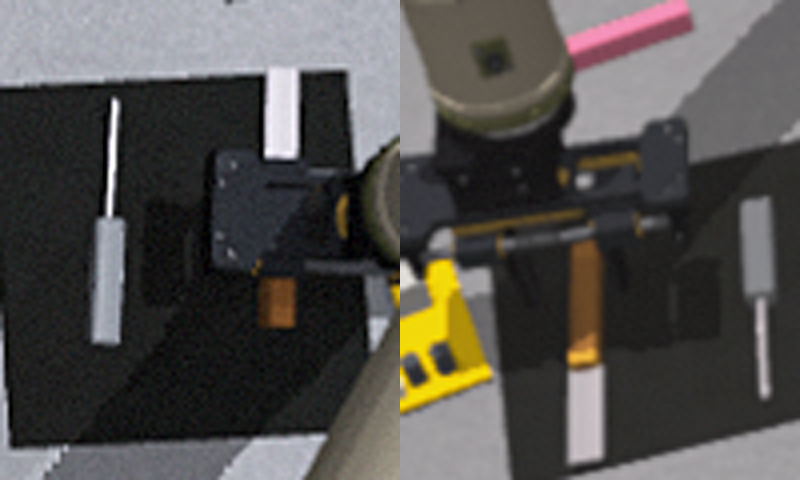

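The fingers straddle the pry handle (scene crop: fingers at 525 and 620, handle at 585), and the pry hasn't moved. I'll go down and grip.

>>> {"api": "carry_out", "payload": {"deltas": [{"hand": 50,"dp": [0,-0.01,0.08],"spin": 0},{"hand": 50,"dp": [0,-0.01,0.13],"spin": 0},{"hand": 50,"dp": [0,-0.01,0.16],"spin": 0},{"hand": 50,"dp": [0,-0.01,0.16],"spin": 0},{"hand": 12,"dp": [0,-0.01,0.16],"spin": 0},{"hand": 12,"dp": [0,-0.01,0.16],"spin": 0},{"hand": 12,"dp": [0,-0.01,0.16],"spin": 0},{"hand": 12,"dp": [0,-0.01,0.16],"spin": 0},{"hand": 12,"dp": [0,-0.01,0.16],"spin": 0},{"hand": 12,"dp": [0,-0.01,0.16],"spin": 0}], "force": 55}}

```text
time: 4.2
ee_pos: [0.4879, -0.3481, 0.0077]
eef_rot: [0.046, 0.999, 0.0, 0.0]
ft_force: [-0.6, 0.7, 3.4]
width: 0.0174
grip_force: 55.0
```

```bash
python3 -c "
from go import *
go([.4875,-.3462,.2],-.0931)"
```

```text
t 4.2 pos [ 0.4879 -0.3481  0.0077] heading -0.0929 F [-0.6  0.7  3.4] w 0.0174 grip 55.00075578689575
dp [ 0.0021  0.0076 -0.7693] spin 0.0001
```

>>> {"api": "carry_out", "payload": {"deltas": [{"hand": 12,"dp": [0,0,-0.08],"spin": 0},{"hand": 12,"dp": [0,0,-0.2],"spin": 0},{"hand": 12,"dp": [0,0,-0.35],"spin": 0},{"hand": 12,"dp": [0.03,0.1,-0.5],"spin": 0},{"hand": 12,"dp": [0.06,0.25,-0.6],"spin": 0},{"hand": 12,"dp": [0.1,0.4,-0.6],"spin": 0},{"hand": 12,"dp": [0.14,0.55,-0.6],"spin": 0.005},{"hand": 12,"dp": [0.17,0.7,-0.6],"spin": 0.01},{"hand": 12,"dp": [0.2,0.85,-0.6],"spin": 0.0145},{"hand": 12,"dp": [0.22,0.98,-0.6],"spin": 0.0145},{"hand": 12,"dp": [0.22,0.98,-0.6],"spin": 0.0145}]}}

```text
time: 5.3
ee_pos: [0.4556, -0.0947, 0.1574]
eef_rot: [0.066, 0.998, 0.001, -0.0]
ft_force: [-0.2, -1.0, -1.2]
width: 0.0177
grip_force: 55.0
```

```bash
python3 -c "
from go import *
go([.4182,.2445,.15],-.1382)"
```

```text
t 5.3 pos [ 0.4556 -0.0947  0.1574] heading -0.1324 F [-0.2 -1.  -1.2] w 0.0177 grip 55.00044643878937
dp [0.3275 1.3251 0.0321] spin 0.0018
```

>>> {"api": "carry_out", "payload": {"deltas": [{"hand": 12,"dp": [0.05,0.15,0],"spin": 0.002},{"hand": 12,"dp": [0.1,0.3,0],"spin": 0.002},{"hand": 12,"dp": [0.15,0.45,0],"spin": 0.002},{"hand": 12,"dp": [0.2,0.6,0],"spin": 0.002},{"hand": 12,"dp": [0.24,0.75,0],"spin": 0.002},{"hand": 12,"dp": [0.28,0.88,0],"spin": 0.002},{"hand": 12,"dp": [0.32,0.98,0],"spin": 0.002},{"hand": 12,"dp": [0.32,0.98,0],"spin": 0.002}]}}

```text
time: 6.1
ee_pos: [0.4097, 0.1573, 0.1574]
eef_rot: [0.07, 0.998, 0.0, -0.0]
ft_force: [0.4, -0.2, -0.6]
width: 0.0177
grip_force: 55.0
```

>>> {"api": "carry_out", "payload": {"deltas": [{"hand": 12,"dp": [0,0.12,0],"spin": 0},{"hand": 12,"dp": [0,0.24,0.05],"spin": 0},{"hand": 12,"dp": [0,0.33,0.15],"spin": 0},{"hand": 12,"dp": [0,0.34,0.25],"spin": 0},{"hand": 12,"dp": [0,0.34,0.34],"spin": 0},{"hand": 12,"dp": [0,0.34,0.39],"spin": 0},{"hand": 12,"dp": [0,0.34,0.39],"spin": 0},{"hand": 12,"dp": [0,0.34,0.39],"spin": 0}]}}

```text
time: 6.9
ee_pos: [0.4233, 0.2382, 0.0607]
eef_rot: [0.073, 0.997, 0.0, 0.0]
ft_force: [0.6, -0.6, -0.5]
width: 0.0174
grip_force: 55.0
```

Run:
```python
from go import *
from geo import *
go([.4182,.2445,.06],-.1382)
from bench import camera
import cv2
t=camera("top");s=camera("scene")
c=lambda im,x,y,w,h,f: cv2.resize(im[y:y+h,x:x+w,::-1],None,fx=f,fy=f,interpolation=cv2.INTER_CUBIC)
cv2.imwrite("pics/n1.png",np.hstack([c(t,190,165,100,120,4),c(s,280,140,100,120,4)]))
st=read_state();p=st["ee_pos"];u=np.array([np.cos(-.1382),np.sin(-.1382),0])
tip=p+.1196*u+[0,0,.0073];print("tip",tip,"top px",proj("top",tip),"scene px",proj("scene",tip), "notch",proj("top",[.5668,.2239,.068]))
```

```text
t 6.9 pos [0.4233 0.2382 0.0607] heading -0.1458 F [ 0.6 -0.6 -0.5] w 0.0174 grip 54.999754428863525
dp [0.0239 0.0219 0.0029] spin -0.0024
tip [0.54194793 0.22237287 0.06859684] top px [[235.78554726 192.88674619]] scene px [[317.22335951 216.65106796]] notch [[235.05001853 183.85454563]]
```

View pics/n1.png

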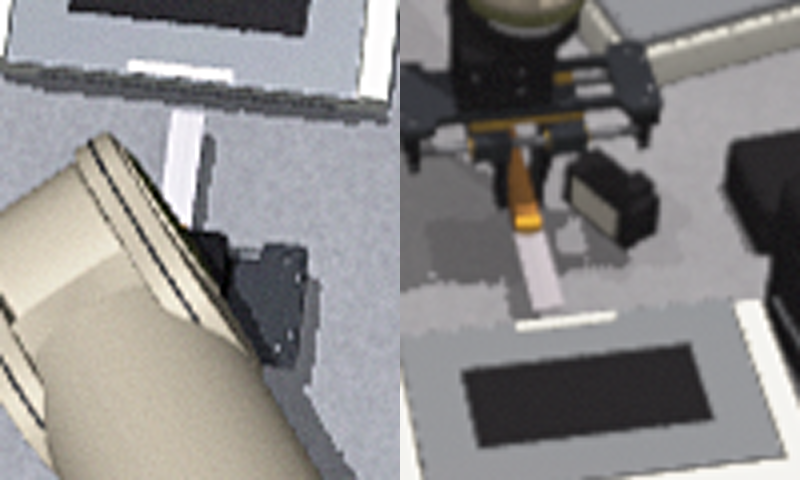

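Top: tip at (236,192.6), within 1 px of the prediction and under the rib. Scene: tip at (317,216), as predicted. The blade is at 68.6 mm, mid-notch, so I'll insert it.

>>> {"api": "carry_out", "payload": {"deltas": [{"hand": 12,"dp": [-0.0,0.02,0.002],"spin": -0.0024},{"hand": 12,"dp": [-0.03,0.02,0.002],"spin": -0.0024},{"hand": 12,"dp": [-0.06,0.02,0.002],"spin": -0.0024},{"hand": 12,"dp": [-0.09,0.02,0.002],"spin": -0.0024},{"hand": 12,"dp": [-0.12,0.02,0.002],"spin": -0.0024},{"hand": 12,"dp": [-0.15,0.02,0.002],"spin": -0.0024},{"hand": 12,"dp": [-0.15,0.02,0.002],"spin": -0.0024}]}}

```text
time: 7.7
ee_pos: [0.4616, 0.2377, 0.0595]
eef_rot: [0.069, 0.998, -0.0, 0.0]
ft_force: [0.0, 0.3, -0.8]
width: 0.0174
grip_force: 55.0
```

>>> {"api": "carry_out", "payload": {"deltas": [{"hand": 12,"dp": [-0.03,0,0],"spin": 0},{"hand": 12,"dp": [-0.06,0,0],"spin": 0},{"hand": 12,"dp": [-0.09,0,0],"spin": 0},{"hand": 12,"dp": [-0.12,0,0],"spin": 0},{"hand": 12,"dp": [-0.15,0,0],"spin": 0},{"hand": 12,"dp": [-0.15,0,0],"spin": 0}]}}

```text
time: 8.3
ee_pos: [0.4987, 0.2327, 0.0595]
eef_rot: [0.069, 0.998, -0.0, 0.0]
ft_force: [-0.1, -0.1, -0.1]
width: 0.0175
grip_force: 55.0
```

```bash
python3 -c "
from go import *
go([.4616,.2377,.0595],-.1382)"
```

```text
t 8.3 pos [0.4987 0.2327 0.0595] heading -0.1382 F [-0.1 -0.1 -0.1] w 0.0175 grip 54.99953627586365
dp [ 1.496e-01 -5.000e-04  1.000e-04] spin 0.0
```

>>> {"api": "carry_out", "payload": {"deltas": [{"hand": 12,"dp": [0,0,-0.02],"spin": 0},{"hand": 12,"dp": [0,0,-0.04],"spin": 0},{"hand": 12,"dp": [0,0,-0.06],"spin": 0},{"hand": 12,"dp": [0,0,-0.08],"spin": 0},{"hand": 12,"dp": [0,0,-0.1],"spin": 0},{"hand": 12,"dp": [0,0,-0.12],"spin": 0},{"hand": 12,"dp": [0,0,-0.14],"spin": 0},{"hand": 12,"dp": [0,0,-0.16],"spin": 0}], "force": 60}}

```text
time: 9.1
ee_pos: [0.4974, 0.2331, 0.0999]
eef_rot: [0.069, 0.998, 0.0, -0.0]
ft_force: [0.6, -0.2, -4.8]
width: 0.0175
grip_force: 60.0
```

Run:
```python
from bench import camera
import cv2,numpy as np
t=camera("top");s=camera("scene")
c=lambda im,x,y,w,h,f: cv2.resize(im[y:y+h,x:x+w,::-1],None,fx=f,fy=f,interpolation=cv2.INTER_CUBIC)
cv2.imwrite("pics/l1.png",np.hstack([c(t,185,100,120,144,3.333),c(s,265,150,120,144,3.333)]))
```

```text
(no output)
```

View pics/l1.png

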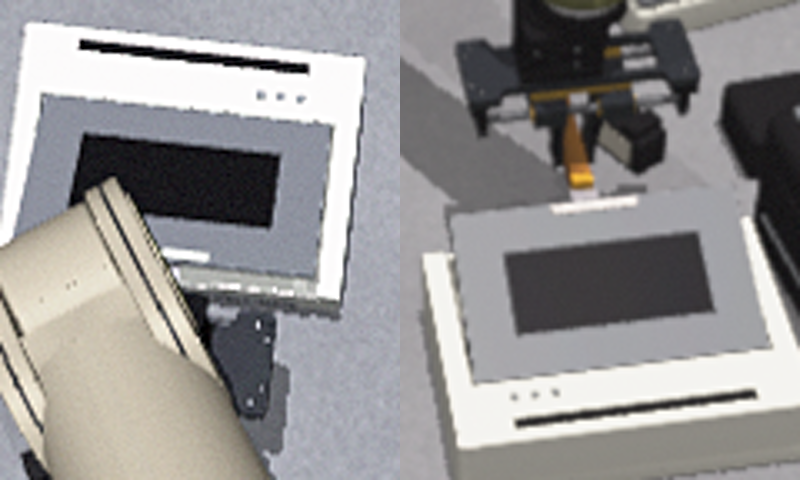

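The cover is rising to about 20°, with the tool bearing on it at about 4.8 N and the gripper well clear. I'll keep lifting while pushing in.

>>> {"api": "carry_out", "payload": {"deltas": [{"hand": 12,"dp": [0,0,-0.02],"spin": 0},{"hand": 12,"dp": [-0.01,0,-0.04],"spin": 0},{"hand": 12,"dp": [-0.02,0,-0.06],"spin": 0},{"hand": 12,"dp": [-0.03,0,-0.08],"spin": 0},{"hand": 12,"dp": [-0.04,0,-0.1],"spin": 0},{"hand": 12,"dp": [-0.05,0,-0.12],"spin": 0},{"hand": 12,"dp": [-0.06,0,-0.14],"spin": 0},{"hand": 12,"dp": [-0.07,0,-0.16],"spin": 0},{"hand": 12,"dp": [-0.08,0,-0.18],"spin": 0},{"hand": 12,"dp": [-0.08,0,-0.2],"spin": 0},{"hand": 12,"dp": [-0.08,0,-0.22],"spin": 0},{"hand": 12,"dp": [-0.08,0,-0.22],"spin": 0}]}}

```text
time: 10.4
ee_pos: [0.5177, 0.2305, 0.1555]
eef_rot: [0.069, 0.998, 0.0, 0.001]
ft_force: [-0.9, -0.6, -2.3]
width: 0.0176
grip_force: 60.0
```

Run:
```python
from bench import camera
import cv2,numpy as np
t=camera("top");s=camera("scene")
c=lambda im,x,y,w,h,f: cv2.resize(im[y:y+h,x:x+w,::-1],None,fx=f,fy=f,interpolation=cv2.INTER_CUBIC)
cv2.imwrite("pics/l2.png",np.hstack([c(t,185,100,120,144,3.333),c(s,265,150,120,144,3.333)]))
```

```text
(no output)
```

View pics/l2.png

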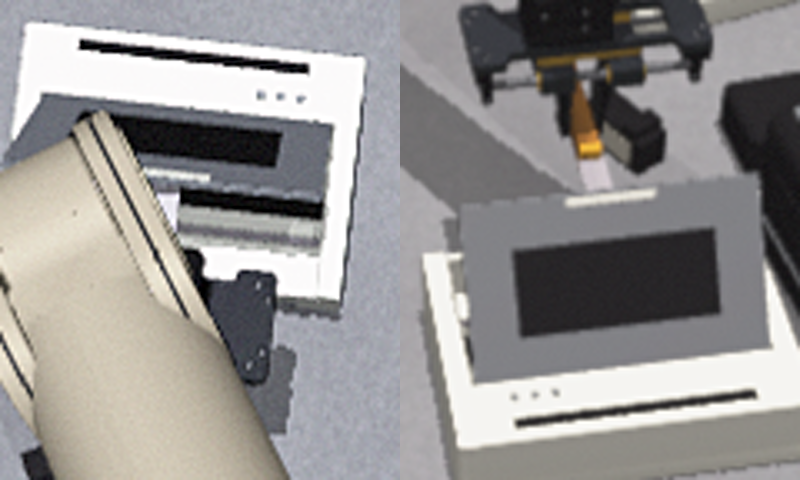

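```bash
cat > ang.py <<'E'
from geo import *
V=[.6658,.2102,0,-.1382]
def cov(th,y):  # cover top-front edge
    c,s=np.cos(th),np.sin(th);return world(V,[[.04-.143*c+.006*s*1,y,.074+.143*s+.006*c]])
def ang(picks):
    f=lambda v:np.concatenate([proj(n,cov(v[0],y))[0]-p for n,y,p in picks])
    r=least_squares(f,[.5]);return r.x[0],np.degrees(r.x[0]),f(r.x).round(1)
E
python3 -c "
from ang import *
T=lambda x,y:(185+x*.3-.35,100+y*.3-.35);S=lambda x,y:(265+(x-400)*.3-.35,150+y*.3-.35)
print(ang([('scene',-.118,S(462,207)),('scene',.118,S(757,175)),('top',-.118,T(325,192)),('top',-.035,T(210,180))]))"
```

```text
(np.float64(0.9276743377957114), np.float64(53.15182431828773), array([-1.2,  0.2,  0.7, -0.5, -1. , -0. , -0.6, -0.1]))
```

The cover is at 53°. I'll withdraw, backing out slightly down.

>>> {"api": "carry_out", "payload": {"deltas": [{"hand": 12,"dp": [0.02,0,0.02],"spin": 0},{"hand": 12,"dp": [0.06,0,0.04],"spin": 0},{"hand": 12,"dp": [0.12,0,0.04],"spin": 0},{"hand": 12,"dp": [0.2,0,0.04],"spin": 0},{"hand": 12,"dp": [0.3,0,0.04],"spin": 0},{"hand": 12,"dp": [0.4,0,0.04],"spin": 0},{"hand": 12,"dp": [0.45,0,0.04],"spin": 0},{"hand": 12,"dp": [0.45,0,0.04],"spin": 0}]}}

```text
time: 11.3
ee_pos: [0.4045, 0.2463, 0.1445]
eef_rot: [0.067, 0.998, 0.0, -0.0]
ft_force: [0.6, -0.5, -0.4]
width: 0.0177
grip_force: 60.0
```

```bash
python3 -c "
from go import *
go([.4879,-.3481,.15],-.0929)"
```

```text
t 11.3 pos [0.4045 0.2463 0.1445] heading -0.1351 F [ 0.6 -0.5 -0.4] w 0.0177 grip 59.99991774559021
dp [-0.6507 -2.3109 -0.0234] spin -0.0134
```

>>> {"api": "carry_out", "payload": {"deltas": [{"hand": 12,"dp": [-0.0,-0.12,0],"spin": 0},{"hand": 12,"dp": [-0.05,-0.28,0],"spin": 0},{"hand": 12,"dp": [-0.1,-0.46,0],"spin": 0},{"hand": 12,"dp": [-0.15,-0.64,0],"spin": 0},{"hand": 12,"dp": [-0.2,-0.82,0],"spin": 0},{"hand": 12,"dp": [-0.25,-0.95,0],"spin": 0}]}}

```text
time: 11.9
ee_pos: [0.4359, -0.0017, 0.1448]
eef_rot: [0.07, 0.998, -0.0, 0.001]
ft_force: [0.5, 1.6, -0.5]
width: 0.0178
grip_force: 60.0
```

>>> {"api": "carry_out", "payload": {"deltas": [{"hand": 12,"dp": [-0.05,-0.18,0],"spin": -0.003},{"hand": 12,"dp": [-0.1,-0.36,0],"spin": -0.006},{"hand": 12,"dp": [-0.15,-0.54,0],"spin": -0.009},{"hand": 12,"dp": [-0.2,-0.72,0],"spin": -0.012},{"hand": 12,"dp": [-0.25,-0.88,0],"spin": -0.0134},{"hand": 12,"dp": [-0.25,-0.95,0],"spin": -0.0134},{"hand": 12,"dp": [-0.25,-0.95,0],"spin": -0.0134}]}}

```text
time: 12.6
ee_pos: [0.464, -0.2463, 0.1446]
eef_rot: [0.05, 0.999, -0.001, -0.0]
ft_force: [-0.9, 0.4, -1.2]
width: 0.0175
grip_force: 60.0
```

```bash
python3 -c "
from go import *
go([.4879,-.3481,.0085],-.0929)"
```

```text
t 12.6 pos [ 0.464  -0.2463  0.1446] heading -0.1006 F [-0.9  0.4 -1.2] w 0.0175 grip 59.999240040779114
dp [-0.136  -0.3941  0.5454] spin -0.0024
```

>>> {"api": "carry_out", "payload": {"deltas": [{"hand": 12,"dp": [-0.07,-0.18,0],"spin": -0.0024},{"hand": 12,"dp": [-0.136,-0.34,0.05],"spin": -0.0024},{"hand": 12,"dp": [-0.136,-0.394,0.15],"spin": -0.0024},{"hand": 12,"dp": [-0.136,-0.394,0.27],"spin": -0.0024},{"hand": 12,"dp": [-0.136,-0.394,0.38],"spin": -0.0024},{"hand": 12,"dp": [-0.136,-0.394,0.45],"spin": -0.0024},{"hand": 12,"dp": [-0.136,-0.394,0.49],"spin": -0.0024},{"hand": 12,"dp": [-0.136,-0.394,0.51],"spin": -0.0024},{"hand": 12,"dp": [-0.136,-0.394,0.525],"spin": -0.0024},{"hand": 12,"dp": [-0.136,-0.394,0.535],"spin": -0.0024},{"hand": 12,"dp": [-0.136,-0.394,0.54],"spin": -0.0024},{"hand": 12,"dp": [-0.136,-0.394,0.54],"spin": -0.0024}]}}

```text
time: 13.8
ee_pos: [0.4895, -0.3433, 0.0098]
eef_rot: [0.044, 0.999, -0.0, 0.0]
ft_force: [0.1, -0.4, -1.2]
width: 0.0178
grip_force: 60.0
```

```bash
python3 -c "
from go import *
go([.4879,-.3481,.0085],-.0929)"
```

```text
t 13.8 pos [ 0.4895 -0.3433  0.0098] heading -0.0876 F [ 0.1 -0.4 -1.2] w 0.0178 grip 59.99972462654114
dp [ 0.0047 -0.0199  0.0054] spin 0.0017
```

Now about 2 mm above the resting height. I'll ease down, open and rise.

>>> {"api": "carry_out", "payload": {"deltas": [{"hand": 12,"dp": [0,0,0.006],"spin": 0},{"hand": 12,"dp": [0,0,0.008],"spin": 0},{"hand": 12,"dp": [0,0,0.008],"spin": 0},{"hand": 30,"dp": [0,0,0.008],"spin": 0},{"hand": 50,"dp": [0,0,0.008],"spin": 0},{"hand": 50,"dp": [0,0,0.008],"spin": 0},{"hand": 50,"dp": [0,0,0.008],"spin": 0},{"hand": 50,"dp": [0,0,0.008],"spin": 0}]}}

```text
time: 14.6
ee_pos: [0.4893, -0.3432, 0.0075]
eef_rot: [0.044, 0.999, 0.0, 0.0]
ft_force: [0.4, -0.3, -0.2]
width: 0.0468
grip_force: 0.0
```

>>> {"api": "carry_out", "payload": {"deltas": [{"hand": 50,"dp": [0,0,-0.1],"spin": 0},{"hand": 50,"dp": [0,0,-0.25],"spin": 0},{"hand": 50,"dp": [0,0,-0.45],"spin": 0},{"hand": 50,"dp": [0.15,0,-0.6],"spin": 0},{"hand": 50,"dp": [0.25,0,-0.75],"spin": 0},{"hand": 50,"dp": [0.25,0,-0.85],"spin": 0},{"hand": 50,"dp": [0.25,0,-0.85],"spin": 0},{"hand": 50,"dp": [0.25,0,-0.85],"spin": 0}]}}

```text
time: 15.4
ee_pos: [0.4273, -0.3376, 0.2201]
eef_rot: [0.044, 0.999, 0.0, 0.001]
ft_force: [-0.4, 0.1, -0.8]
width: 0.0499
grip_force: 0.0
```

Run:
```python
from bench import camera,read_state
import cv2,numpy as np
t=camera("top");s=camera("scene")
c=lambda im,x,y,w,h,f: cv2.resize(im[y:y+h,x:x+w,::-1],None,fx=f,fy=f,interpolation=cv2.INTER_CUBIC)
cv2.imwrite("pics/f1.png",np.vstack([c(t,180,95,320,120,2.5),c(s,70,150,320,120,2.5)]))
print(read_state()["ft_force"])
```

```text
[ 0.58229216  0.73696899 -0.17752009]
```

View pics/f1.png

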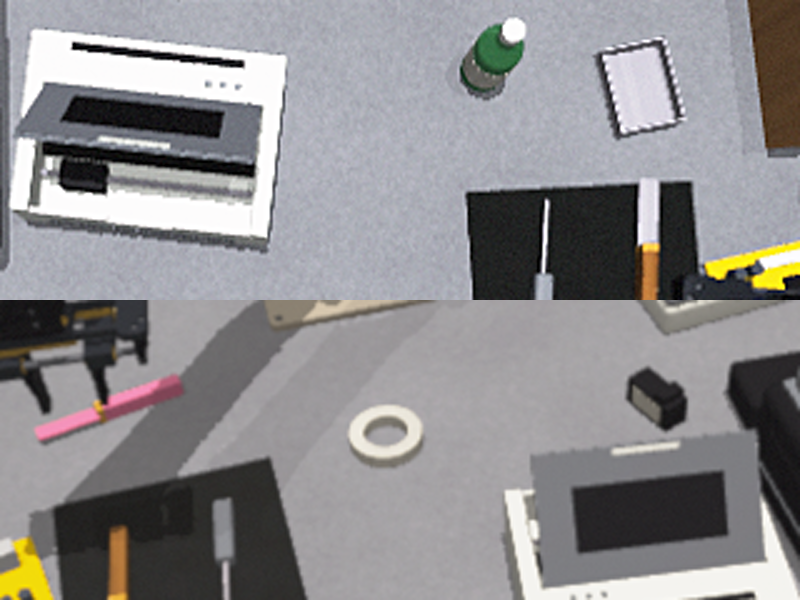

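The cover stands open at about 53° (scene rib at (645,448) in the crop). The pry lies on the mat (top crop (648,240)), the bystanders are where they were, and the gripper is clear in the air. Handing in.

```bash
python3 -c "
from bench import *
print(close_job())"
```

```text
the job is handed in; nothing more can be done
None
```

I handed the job in at about 15.5 s: the cover stands open at about 53°, and the pry tool lies flat on the mat, released. The bystanders look unmoved in the final pictures, but no verdict came back.

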